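# Load the core carrier and run the keeper rod through its bushings

## Task

First put the two rock core plugs from the felt pad into the two empty wells of the white carrier, one in each, standing upright. Then take the black-handled keeper rod from the wooden rest and thread it endwise through both brass bushing blocks, from either end, until its nose stands about 10 mm or more out past the second one, and finish while still gripping it there, spanning both bushings. Leave the plug that is already in the carrier in its well, and do not disturb the bottle, the loupe and the white tile.

Things in the scene. Friction and masses are not known exactly. Their poses are not given: they have to be found in the camera images.
- carrier: White specimen carrier, fixed to the table; origin on the table under its centre, z up, y along its row of three square wells (centres at y = -44, 0, +44 mm, each 36 x 36 mm inside, rim 28 mm above the table, 48 mm wide in x over its walls). Which well already holds a plug varies. A brass bushing block stands at each end.
- bush_l (a point): Centre of the hole in the brass block at the carrier's +y end (84 mm from its centre, 64 mm above the table): a round through hole of 14 mm diameter along the carrier's y, its edges not bevelled. The block is 40 mm wide in x, 12 mm thick in y and 78 mm tall. Both holes are in line. Axes as the carrier's.
- bush_r (a point): Centre of the hole in the like brass block at the carrier's -y end. Axes as the carrier's.
- rest: Fixed wooden rest of the rod, 215 x 40 mm, nowhere higher than 32 mm; origin on the table under rod_grip's starting place, x along the rod. Its two notched supports are at x = 25 to 35 mm and 180 to 190 mm; the base plate, 8 mm high, runs from x = -2 to 212 mm under the rod and handle.
- well_a (a point): One of the two empty wells: the point at the centre of the top of the white card on its floor, 20 mm above the table, 8 mm below the rim. Axes as the carrier's.
- well_b (a point): The other empty well: centre of the top of its white card, 20 mm above the table, 8 mm below the rim. Axes as the carrier's.
- plug_a_mid (a point): Centre of a loose grey rock core plug standing on the felt pad: upright cylinder, 26 mm diameter, 34 mm tall, about 45 g (z is its axis). The pad is 4 mm thick, 170 x 110 mm. Either plug may go into either empty well.
- plug_b_mid (a point): Centre of the other, like loose plug on the pad.
- plug_c_mid (a point): Centre of the like plug that already stands in one well of the carrier (on the well's bare floor, 18 mm above the table); it stays there.
- rod_grip (a point): Centre of the keeper rod's handle: black square bar, 70 mm long (along x), 18 x 18 mm, too thick for the bushings. x points along the rod to its nose, z up as it lies. From the handle's front end (35 mm ahead) the steel rod, 10 mm diameter, runs 220 mm on. About 75 g, balancing 90 mm ahead of this point. It lies level, axis 26 mm above the table, in the rest.
- rod_tip (a point): End of the rod's nose, 255 mm from rod_grip along x; axes as rod_grip. The last 12 mm taper to 4.4 mm diameter.
- vial_mid (a point): Bystander: middle of a small amber glass bottle, 36 mm diameter, 70 mm tall, standing.
- loupe_mid (a point): Bystander: middle of a pocket loupe lying flat, 112 x 44 mm, 12 mm high; x along its length.
- tile_mid (a point): Bystander: middle of a white ceramic tile lying flat, 50 x 70 x 8 mm.
- plug_a: The same plug as plug_a_mid, origin at the centre of its underside.
- plug_b: The same plug as plug_b_mid, origin at the centre of its underside.
- rod: The keeper rod as a body; origin and axes as rod_grip.

How it is judged:
By the outcome, as a careful person would: the job done as asked, in the order asked, and still so for the second after the job is handed in, while the arm keeps its last pose, push and grip.
It also fails if it takes over 67 s, if anything falls off the work surface, if the arm or the gripper's body presses on something with over 40 N, if the wrist force passes 120 N, or if a joint passes its speed limit or range.

## Robot

A 7-joint arm with a two-finger parallel gripper is mounted at the origin on the work surface. World frame = base frame: x ahead of the robot, y to its left, z up, the work surface at z = 0. Lengths are in m, angles in rad, forces in N, time in s.
With the tool pointing down it reaches from about 0.425 to 0.95 m from the base axis. Payload 16.7 kg.
Tool frame: the origin (TCP) lies midway between the tips of the shut fingers; the grasp point (between the pads) lies 19 mm behind it (r.grasp_offset is the distance from the TCP to the grasp point, in m); z points along the fingers, y is the line along which they close (so a half turn about z gives the same grasp; the last joint's range is limited). The gripper opens to 94 mm and grips with 3 to 60 N. Pads are 16 mm wide; open, the fingers measure 119 mm over their backs; the gripper's body (75 mm by 177 mm) begins 78 mm behind the grasp point.
Start: joints at [-1.327, 0.426, 0.074, 1.606, -0.034, 1.111, -0.067], TCP at [0.259, 0.623, 0.205] pointing down, gripper open.
Joint ranges: [-2.85, 2.85], [-0.5, 2.14], [-1.23, 1.37], [0.21, 2.46], [-1.02, 4.16], [0.16, 2.05], [-2.73, 2.73]. Speed limits (rad/s): [1.89, 1.89, 2.39, 2.39, 3.01, 3.01, 3.01].

## Interface

Orientations are given as [roll, pitch, yaw] about the fixed x, y, z axes, in that order (R = Rz(yaw) Ry(pitch) Rx(roll)).
In Python, from rig import r gives the robot as it stands. The module is installed in compiled form; this text tells all that it offers.
- The arm moves only by the tool drive_tool, never from a script. Its arguments are lists of equal length, an entry for each row: "xyz": the shift along the tool's x, y, z in cm, a list of three; "rot": the turn, a rotation vector about the tool's x, y, z in rad, a list of three; "jaw": the closure in counts, from 0 (fully open) to 255 (shut). A call has 1 to 20 rows; each row shifts and turns the commanded pose from where the row before left it, along the tool's axes as they then stand; what a row does not reach is not made up. A row lasts 1/8 s, in which the tool goes at most 62.5 mm and 10.7 degrees, less where a joint would pass 70% of its speed; a pose out of reach is approached as far as the arm can. A call with a gripper value outside its range is refused whole. The fingers move at their own pace and stop on an object; "grip_force" is the grip in N (left out, the last holds). Time passes only in rows, so rows that do not move let the fingers close. It gives the time, the measured TCP pose, the force, the opening and the grip force at its end, in the units of the state.
- r.get_state(): the state, without advancing time (a new reading comes with each control period).
- r.grab_frame(name): name is "scene" or "top"; returns a dict with "color" (420x560x3 uint8, red, green, blue), "fx", "fy", "cx", "cy" (pixels), "view" (4x4, takes a point from world to camera coordinates). Camera axes: x right, y down, z forward; pixel columns grow to the right and rows downward; lengths in m; the calibration is good to about 2 mm. A picture is of the moment at which its call begins. There is no depth.
- r.sign_off(): hands the job in; it is judged then, once.
The state is a dict: "t": time; "joint_pos": joint angles; "dq": joint speeds; "joint_efforts": joint torques, N m; "tcp_pos": TCP position; "tool_rot": TCP orientation; "wrist_force": force on the tool from outside, world axes, zero at the start; "moment": the same for the moment, N m; "grip_width": finger opening in m; "gripper_force": force on a finger pad.
Only numpy, scipy, OpenCV 4.12 (cv2) and the standard library are available. Lean on these libraries where they do the work, as an engineer would, in place of code of your own. Each camera call takes 0.05 s, during which the arm holds its last target. There are 200 camera calls.

## Working session

There is one attempt and no reset: what is moved stays moved. The work goes in short steps, Python scripts to look and compute and a tool call to move; the robot and the scene stay as the last step left them, time stands still between calls to the robot, and variables do not carry over. Pictures are saved under pics/ and viewed, at most 10 in all, crops included, and the job is handed in when it is done.

Besides the shell and the picture viewer there is one more tool, called after "Emit:" as name(argument=value, ...) on one line, values as JSON. drive_tool: Moves the arm, as the interface text tells. Its arguments: {"type":"object","properties":{"xyz":{"type":"array"},"rot":{"type":"array"},"jaw":{"type":"array"},"grip_force":{"type":"number"}},"required":["xyz","rot","jaw"]}

```bash
mkdir -p pics; ls; python3 - <<'E'
from rig import r
import cv2,json,numpy as np
for n in("scene","top"):
    f=r.grab_frame(n); cv2.imwrite(f"pics/{n}0.png",f["color"][:,:,::-1])
    print(n,f["fx"],f["fy"],f["cx"],f["cy"],np.round(f["view"],4).tolist())
print(r.get_state())
E
```

```text
pics
scene 413.8717809031431 413.8717809031431 281.6941750773365 207.7970517172166 [[0.6864, 0.7272, 0.0023, -0.3591], [0.4769, -0.4477, -0.7563, -0.214], [-0.549, 0.5203, -0.6542, 1.2081], [0.0, 0.0, 0.0, 1.0]]
top 392.8344078495685 392.8344078495685 282.4893475646466 211.67045886955592 [[0.0215, -0.9997, -0.0064, 0.0041], [-0.9917, -0.0205, -0.1266, 0.5394], [0.1264, 0.0091, -0.9919, 0.9708], [0.0, 0.0, 0.0, 1.0]]
{'t': 0.1, 'joint_pos': array([-1.32647219,  0.42664354,  0.07386518,  1.60652849, -0.03410657,
        1.11080742, -0.06711565]), 'dq': array([-0.00148591,  0.0007071 ,  0.00127365, -0.0009293 ,  0.00018974,
       -0.00046002, -0.00181375]), 'joint_efforts': array([ 9.22757870e-03, -9.37472606e+01,  3.67737137e+00, -4.55044341e+01,
       -4.86056262e-02,  1.67851488e-02,  4.71759472e-05]), 'tcp_pos': array([0.25889314, 0.62295408, 0.2048697 ]), 'tool_rot': array([-3.14046801e+00,  7.60820842e-05,  2.74770772e+00]), 'wrist_force': array([-0.66091284, -0.16989564, -1.17947186]), 'moment': array([-0.01063458,  0.0422708 ,  0.01323106]), 'gripper_force': 0.0, 'grip_width': 0.09396270940590244}
```

View pics/top0.png

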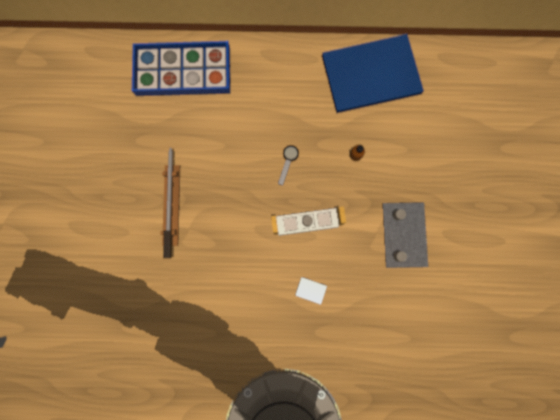

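View pics/scene0.png

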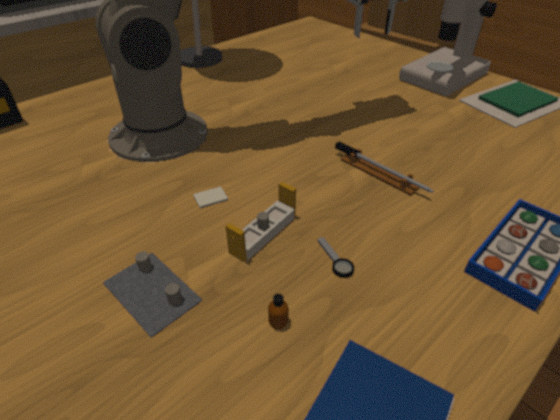

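Top view: carrier at (308,221) with the middle well occupied (307,221); plugs at (400,214) and (401,256); rod with handle at (168,245) and nose at (170,150). Scene view: brass blocks at (287,195) and (236,241). Next I'll measure these.

```bash
cat > h.py <<'E'
import numpy as np,cv2
from rig import r
def cam(n):
    f=r.grab_frame(n); f["hsv"]=cv2.cvtColor(f["color"],cv2.COLOR_RGB2HSV); return f
def ray(f,u,v):
    V=np.array(f["view"]);R=V[:3,:3];c=-R.T@V[:3,3]
    return c,R.T@np.array([(u-f["cx"])/f["fx"],(v-f["cy"])/f["fy"],1])
def onz(f,u,v,z):
    c,d=ray(f,u,v);return c+d*(z-c[2])/d[2]
def proj(f,p):
    q=np.array(f["view"])@np.r_[p,1];return np.array([f["fx"]*q[0]/q[2]+f["cx"],f["fy"]*q[1]/q[2]+f["cy"]])
def two(f,a,g,b):
    A=[];B=[]
    for F,(u,v) in((f,a),(g,b)):
        c,d=ray(F,u,v);d=d/np.linalg.norm(d);P=np.eye(3)-np.outer(d,d);A.append(P);B.append(P@c)
    return np.linalg.lstsq(np.vstack(A),np.hstack(B),rcond=None)[0]
E
python3 - <<'E'
from h import *
t=cam("top");s=cam("scene")
def big(img,x0,y0,x1,y1,k):return cv2.resize(img[y0:y1,x0:x1],None,fx=k,fy=k,interpolation=cv2.INTER_CUBIC)
a=big(t["color"],265,195,365,245,4);b=big(t["color"],375,195,435,275,4);c=big(t["color"],155,140,190,265,4)
W=np.zeros((600,800,3),np.uint8);W[:200,:400]=a;W[:320,410:650]=b;W[:500,655:795]=c
d=big(s["color"],220,175,310,265,4);W[205:565,:360]=d
cv2.imwrite("pics/z1.png",W[:,:,::-1])
def blobs(f,lo,hi,roi,mn=15):
    m=cv2.inRange(f["hsv"],lo,hi);x0,y0,x1,y1=roi;k=np.zeros_like(m);k[y0:y1,x0:x1]=m[y0:y1,x0:x1]
    for c in cv2.findContours(k,cv2.RETR_EXTERNAL,cv2.CHAIN_APPROX_NONE)[0]:
        if len(c)>=8: print(cv2.boundingRect(c),cv2.contourArea(c),np.round(cv2.minAreaRect(c)[0],1),np.round(cv2.minAreaRect(c)[1:][0],1),cv2.minAreaRect(c)[2])
print("brass top");blobs(t,(15,170,120),(28,255,255),(265,195,355,245))
print("white top");blobs(t,(0,0,140),(180,70,255),(265,195,355,245))
print("plug");blobs(t,(0,0,95),(180,80,255),(380,195,435,275))
print("rod black");blobs(t,(0,0,0),(180,255,50),(155,140,190,265))
print("steel");blobs(t,(0,0,80),(180,60,255),(155,140,190,265))
for p in[(400,214),(401,256),(278,0)]:print(t["hsv"][p[1],p[0]])
for p in[(400,214),(401,256)]:print(onz(t,*p,.038))
E
```

```text
brass top
(272, 216, 4, 17) 19.5 [273.6 224. ] [16.1  2.3] 83.6598129272461
(339, 208, 6, 15) 50.5 [341.7 214.9] [14.5  4.8] 80.53767395019531
white top
(277, 208, 62, 27) 1093.0 [307.4 221.3] [19.2 61.3] 82.23483276367188
plug
(383, 203, 45, 64) 2532.0 [405.  234.5] [65.2 41.3] 86.8201675415039
rod black
steel
(167, 150, 5, 81) 164.5 [168.9 190. ] [ 3.1 80.1] 1.5481576919555664
[ 17  54 137]
[ 16  57 138]
[ 18 138 124]
[ 0.53887977 -0.283389    0.038     ]
[ 0.43276501 -0.28416281  0.038     ]
```

View pics/z1.png

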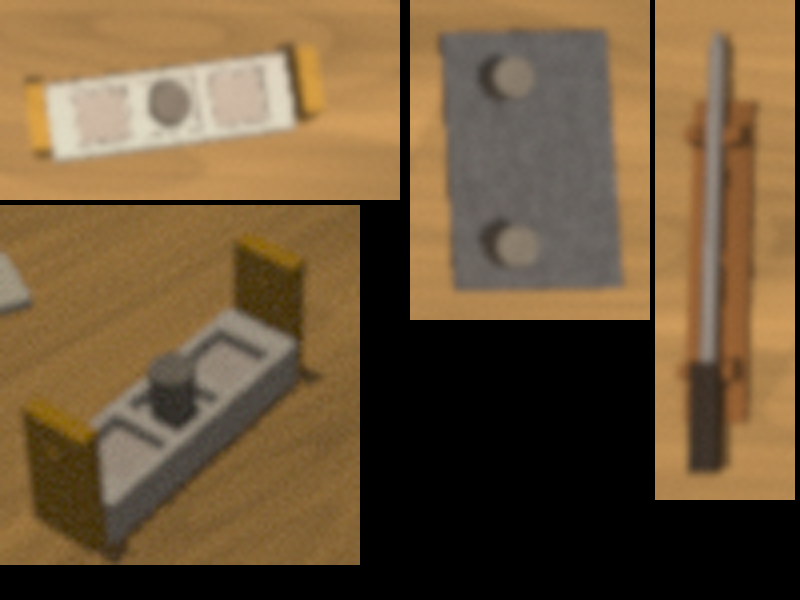

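The crop shows two empty carded wells either side of the plug, brass tops near full-frame (274,224) and (342,215), two plugs on the pad, and the rod's handle at the near end. I'll refine these with masks in both views.

```bash
python3 - <<'E'
from h import *
t=cam("top");s=cam("scene")
def cen(f,m,roi,mn=20):
    x0,y0,x1,y1=roi;k=np.zeros(m.shape,np.uint8);k[y0:y1,x0:x1]=m[y0:y1,x0:x1]
    n,_,st,c=cv2.connectedComponentsWithStats(k)
    return [(st[i],c[i].round(2)) for i in range(1,n) if st[i][4]>=mn]
for f,n in((t,"top"),(s,"scene")):
    f["I"]=f["color"].astype(int);f["w"]=f["I"][:,:,0]-f["I"][:,:,2]
V=np.array(t["view"]);print("camtop",-V[:3,:3].T@V[:3,3]);V=np.array(s["view"]);print("camscene",-V[:3,:3].T@V[:3,3])
print("plugs top");m=((t["w"]>14)).astype(np.uint8)
for st,c in cen(t,m,(388,203,423,265)):print(st,c,onz(t,*c,.038).round(4))
print("brass top");m=((t["w"]>110)&(t["I"][:,:,0]>140)).astype(np.uint8)
for st,c in cen(t,m,(266,195,355,245)):print(st,c,onz(t,*c,.078).round(4))
print("brass scene");m=((s["hsv"][:,:,1]>205)&(s["I"][:,:,0]>105)).astype(np.uint8)
for st,c in cen(s,m,(220,175,310,265),8):print(st,c,onz(s,*c,.078).round(4))
for u,v in((274.1,223.9),(342.1,214.6)):print(onz(t,u,v,.078).round(4))
print("wells");m=((t["hsv"][:,:,0]<14)&(t["w"]>18)).astype(np.uint8)
for st,c in cen(t,m,(279,205,338,236)):print(st,c,onz(t,*c,.02).round(4))
print("white");print(onz(t,307.4,221.3,.028))
print("black");m=(t["I"].max(2)<62).astype(np.uint8)
for st,c in cen(t,m,(155,225,182,265)):print(st,c,onz(t,*c,.035).round(4))
print("steel");m=((t["w"]<35)&(t["I"].max(2)>80)).astype(np.uint8)
for st,c in cen(t,m,(155,140,190,240)):print(st,c)
for row in(155,165,175,185,195,205,215,225,235,245,255):
    print(row,t["I"][row,162:180].max(1).tolist(),t["w"][row,162:180].tolist())
print("pad rows",t["w"][208:222:1,392:412].tolist()[5])
# scene tops of the plugs
print("tile/vial/loupe")
for n,p in(("tile",(311,291)),("vial",(358,152)),("loupe",(291,153)),("loupe2",(282,183))):print(n,onz(t,*p,.01).round(3))
E
```

```text
camtop [0.4121191  0.00629389 1.03125618]
camscene [ 1.01180282 -0.46320142  0.62929652]
plugs top
[388 203  35   2  36] [404.75 203.03] [ 0.5673 -0.2959  0.038 ]
[394 209  12  11 108] [399.72 213.97] [ 0.5389 -0.2827  0.038 ]
[393 251  15  12 129] [400.22 256.1 ] [ 0.4325 -0.2822  0.038 ]
brass top
[339 206  16  22 129] [344.47 217.19] [ 0.5231 -0.1364  0.078 ]
[271 216   6  17  79] [273.41 223.9 ] [0.5031 0.0365 0.078 ]
brass scene
[281 183  13   8  29] [288.1  187.03] [0.5087 0.0325 0.078 ]
[228 224   8   7  24] [230.88 226.75] [ 0.5226 -0.1348  0.078 ]
[235 228   7   7  21] [238.48 230.9 ] [ 0.5417 -0.1313  0.078 ]
[0.5031 0.0348 0.078 ]
[ 0.5294 -0.1306  0.078 ]
wells
white
[ 0.51637081 -0.04893247  0.028     ]
black
[166 233   6  23  62] [168.71 242.  ] [0.4556 0.3023 0.035 ]
steel
[166 150   7  81 295] [169.17 191.95]
155 [194, 193, 192, 193, 193, 183, 162, 149, 141, 125, 110, 113, 142, 177, 193, 196, 196, 195] [106, 106, 106, 106, 106, 93, 61, 33, 21, 23, 36, 55, 77, 97, 106, 107, 106, 108]
165 [176, 175, 170, 162, 156, 154, 146, 145, 136, 117, 101, 105, 130, 146, 156, 158, 1
[... 1083 characters left out ...]
 98]
235 [143, 108, 76, 63, 62, 61, 61, 60, 55, 67, 86, 106, 118, 122, 125, 124, 130, 157] [85, 64, 37, 25, 21, 21, 21, 22, 26, 36, 54, 70, 79, 80, 80, 79, 77, 87]
245 [153, 113, 76, 62, 61, 62, 62, 61, 55, 65, 96, 127, 147, 155, 154, 149, 157, 168] [87, 62, 33, 22, 22, 22, 20, 20, 26, 39, 58, 81, 89, 95, 93, 87, 88, 94]
255 [164, 115, 71, 64, 63, 62, 61, 59, 57, 78, 103, 135, 169, 184, 185, 184, 184, 185] [90, 58, 28, 21, 21, 22, 21, 21, 28, 42, 57, 75, 92, 101, 102, 102, 102, 101]
pad rows [10, 14, 16, 20, 25, 29, 29, 29, 29, 29, 30, 29, 28, 22, 14, 9, 7, 9, 9, 7]
tile/vial/loupe
tile [ 0.34  -0.062  0.01 ]
vial [ 0.707 -0.182  0.01 ]
loupe [ 0.701 -0.004  0.01 ]
loupe2 [0.619 0.019 0.01 ]
```

```bash
cat >> h.py <<'E'
from scipy.spatial.transform import Rotation as Ro
def plan(xyz,yaw,rotfirst=True):
    s=r.get_state();R0=Ro.from_euler("xyz",s["tool_rot"]);R1=Ro.from_euler("xyz",[np.pi,0,yaw])
    d=np.array(xyz)-s["tcp_pos"]
    print("t",s["t"],"tcp",s["tcp_pos"].round(4),"rot",s["tool_rot"].round(3),"w",round(s["grip_width"],4),"F",s["wrist_force"].round(1))
    print("rotvec",(R0.inv()*R1).as_rotvec().round(3),"then cm",((R1 if rotfirst else R0).inv().apply(d)*100).round(2))
E
python3 - <<'E'
from h import *
plan((.539,-.285,.2),1.728)
t=cam("top")
tip=onz(t,170.4,149.8,.026);hf=onz(t,168,231,.035);hr=onz(t,167.1,257.3,.035)
print(tip,hf,hr); d=tip-hr; print("yaw",np.arctan2(d[1],d[0]))
for u,v,z in((170.3,155,.028),(169.8,175,.028),(168.2,225,.028),(167.5,245,.035)):print(onz(t,u,v,z).round(4))
E
```

```text
t 0.3 tcp [0.2589 0.6232 0.2052] rot [-3.141 -0.     2.748] w 0.0938 F [-0.4  0.6 -0.1]
rotvec [-0.    0.    1.02] then cm [-94.08  13.44   0.52]
[0.69857388 0.31464984 0.026     ] [0.48344515 0.30574863 0.035     ] [0.41696022 0.30413833 0.035     ]
yaw 0.03730867296421193
[0.684  0.3135 0.028 ]
[0.6304 0.3117 0.028 ]
[0.4994 0.3082 0.028 ]
[0.4479 0.3049 0.035 ]
```

Emit:
drive_tool(xyz=[[0,0,0],[0,0,0],[0,0,0],[0,0,0],[0,0,0],[0,0,0],[-5,1.5,0],[-5,1.5,0],[-5,1.5,0],[-5,1.5,0],[-5,1.5,0],[-5,1.5,0],[-5,1.5,0],[-5,1.5,0],[-5,1.44,0],[-5,0,0],[-5,0,0],[-5,0,0],[-5,0,0],[-5,0,0]], rot=[[0,0,0.17],[0,0,0.17],[0,0,0.17],[0,0,0.17],[0,0,0.17],[0,0,0.17],[0,0,0],[0,0,0],[0,0,0],[0,0,0],[0,0,0],[0,0,0],[0,0,0],[0,0,0],[0,0,0],[0,0,0],[0,0,0],[0,0,0],[0,0,0],[0,0,0]], jaw=[0,0,0,0,0,0,0,0,0,0,0,0,0,0,0,0,0,0,0,0])

```text
t: 2.85
tcp_pos: [0.5013, -0.0486, 0.2058]
tool_rot: [3.141, -0.0, 1.728]
wrist_force: [1.0, 0.3, -0.4]
grip_width: 0.094
gripper_force: 0.0
```

```bash
python3 -c "
from h import *
plan((.539,-.285,.016),1.728)"
```

```text
t 2.85 tcp [ 0.5013 -0.0486  0.2058] rot [ 3.141 -0.     1.728] w 0.094 F [ 1.   0.3 -0.4]
rotvec [ 0.001 -0.     0.   ] then cm [-2.394e+01  2.000e-02  1.898e+01]
```

Emit:
drive_tool(xyz=[[-5,0,0],[-5,0,0],[-5,0,0],[-5,0,0],[-3.94,0,0],[0,0,0],[0,0,4],[0,0,4],[0,0,4],[0,0,3],[0,0,2],[0,0,1.5],[0,0,0.48],[0,0,0],[0,0,0],[0,0,0],[0,0,0],[0,0,0]], rot=[[0,0,0],[0,0,0],[0,0,0],[0,0,0],[0,0,0],[0,0,0],[0,0,0],[0,0,0],[0,0,0],[0,0,0],[0,0,0],[0,0,0],[0,0,0],[0,0,0],[0,0,0],[0,0,0],[0,0,0],[0,0,0]], jaw=[0,0,0,0,0,0,0,0,0,0,0,0,0,0,200,200,200,200], grip_force=15)

```text
t: 5.1
tcp_pos: [0.5386, -0.2836, 0.0158]
tool_rot: [3.141, 0.0, 1.728]
wrist_force: [0.6, 0.0, 1.1]
grip_width: 0.0576
gripper_force: 0.0
```

```bash
python3 - <<'E'
from h import *
plan((.5234,-.0920,.032),1.728)
s=cam("scene");cv2.imwrite("pics/g1.png",cv2.resize(s["color"][210:350,80:300],None,fx=3,fy=3,interpolation=2)[:,:,::-1])
E
```

```text
t 5.1 tcp [ 0.5386 -0.2836  0.0158] rot [3.141 0.    1.728] w 0.0576 F [0.6 0.  1.1]
rotvec [ 0.  0. -0.] then cm [19.16  1.5  -1.62]
```

View pics/g1.png

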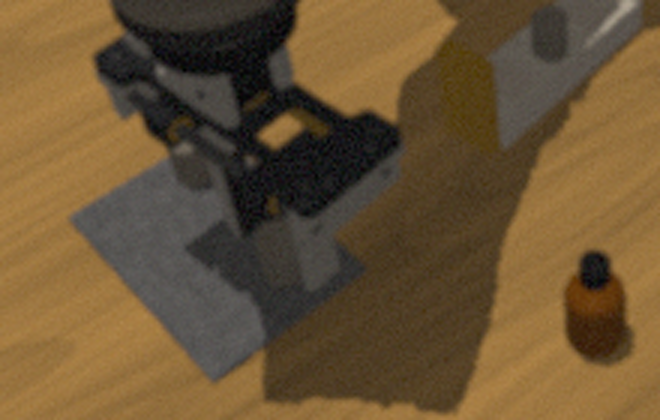

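The fingers straddle the plug near crop (290,255) and are still closing. I'll let them finish, then lift 8.6 cm and carry.

Emit:
drive_tool(xyz=[[0,0,0],[0,0,0],[0,0,0],[0,0,0],[0,0,0],[0,0,0],[0,0,0]], rot=[[0,0,0],[0,0,0],[0,0,0],[0,0,0],[0,0,0],[0,0,0],[0,0,0]], jaw=[200,200,200,200,200,200,200])

```text
t: 6.02
tcp_pos: [0.5385, -0.2836, 0.0157]
tool_rot: [-3.142, 0.0, 1.728]
wrist_force: [-0.4, 0.3, -0.6]
grip_width: 0.0254
gripper_force: 15.0
```

Emit:
drive_tool(xyz=[[0,0,-2],[0,0,-4],[0,0,-4],[2.16,0.5,0],[4,0.5,0],[4,0.5,0],[4,0,0],[4,0,0],[1,0,0],[0,0,0],[0,0,3],[0,0,2],[0,0,1],[0,0,0]], rot=[[0,0,0],[0,0,0],[0,0,0],[0,0,0],[0,0,0],[0,0,0],[0,0,0],[0,0,0],[0,0,0],[0,0,0],[0,0,0],[0,0,0],[0,0,0],[0,0,0]], jaw=[200,200,200,200,200,200,200,200,200,200,200,200,200,200])

```text
t: 7.78
tcp_pos: [0.5233, -0.0931, 0.0556]
tool_rot: [-3.141, 0.0, 1.726]
wrist_force: [0.8, 0.4, -0.1]
grip_width: 0.0253
gripper_force: 15.0
```

```bash
python3 - <<'E'
from h import *
plan((.5234,-.0920,.032),1.728)
s=cam("scene");cv2.imwrite("pics/g2.png",cv2.resize(s["color"][150:290,180:350],None,fx=4,fy=4,interpolation=2)[:,:,::-1])
E
```

```text
t 7.775 tcp [ 0.5233 -0.0931  0.0556] rot [-3.141  0.     1.726] w 0.0253 F [ 0.8  0.4 -0.1]
rotvec [-0.001  0.    -0.002] then cm [0.1  0.03 2.36]
```

View pics/g2.png

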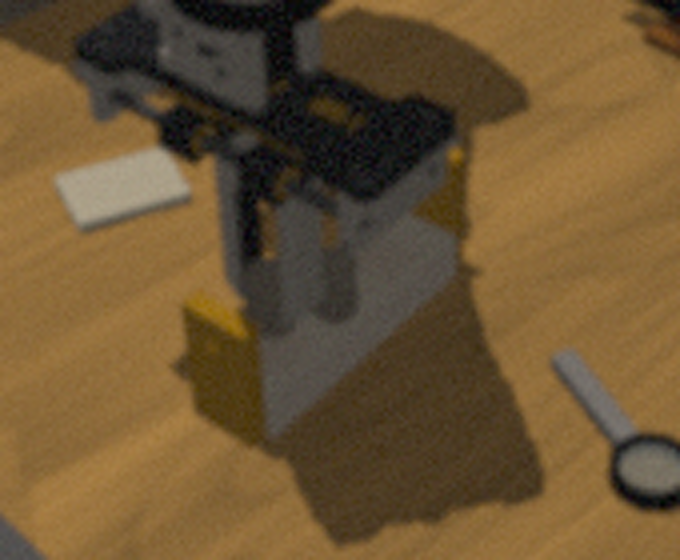

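The held plug (crop 275,305) hangs over the near well, beside the middle plug (340,290). Lowering and releasing.

Emit:
drive_tool(xyz=[[0.1,0,0.8],[0,0,0.8],[0,0,0.6],[0,0,0.2],[0,0,0],[0,0,0],[0,0,0],[0,0,0],[0,0,0],[0,0,0]], rot=[[0,0,0],[0,0,0],[0,0,0],[0,0,0],[0,0,0],[0,0,0],[0,0,0],[0,0,0],[0,0,0],[0,0,0]], jaw=[200,200,200,200,200,200,90,90,90,90])

```text
t: 9.07
tcp_pos: [0.5233, -0.091, 0.0317]
tool_rot: [-3.142, 0.0, 1.728]
wrist_force: [-0.8, 0.8, -1.0]
grip_width: 0.0602
gripper_force: 0.0
```

```bash
python3 - <<'E'
from h import *
plan((.4325,-.286,.016),1.728)
E
```

```text
t 9.075 tcp [ 0.5233 -0.091   0.0317] rot [-3.142  0.     1.728] w 0.0602 F [-0.8  0.8 -1. ]
rotvec [-0.  0. -0.] then cm [-17.84 -12.02   1.57]
```

Emit:
drive_tool(xyz=[[0,0,-2],[0,0,-4],[0,0,-4],[-4,-2.5,0],[-4,-2.5,0],[-4,-3,0],[-4,-3,0],[-1.9,-1,0],[0,0,0],[0,0,4],[0,0,4],[0,0,2.5],[0,0,1.07],[0,0,0],[0,0,0],[0,0,0],[0,0,0],[0,0,0],[0,0,0],[0,0,0]], rot=[[0,0,0],[0,0,0],[0,0,0],[0,0,0],[0,0,0],[0,0,0],[0,0,0],[0,0,0],[0,0,0],[0,0,0],[0,0,0],[0,0,0],[0,0,0],[0,0,0],[0,0,0],[0,0,0],[0,0,0],[0,0,0],[0,0,0],[0,0,0]], jaw=[90,90,90,90,90,90,90,90,90,90,90,90,90,90,200,200,200,200,200,200])

```text
t: 11.58
tcp_pos: [0.4329, -0.2866, 0.0162]
tool_rot: [3.141, 0.0, 1.728]
wrist_force: [-0.3, 1.7, 6.3]
grip_width: 0.0257
gripper_force: 15.0
```

```bash
python3 - <<'E'
from h import *
plan((.5096,-.0050,.032),1.728)
t=cam("top");s=cam("scene")
W=np.zeros((420,780,3),np.uint8)
W[:280,:400]=cv2.resize(t["color"][195:265,265:365],None,fx=4,fy=4,interpolation=2)
W[:400,410:770]=cv2.resize(s["color"][170:270,220:310],None,fx=4,fy=4,interpolation=2)
cv2.imwrite("pics/g3.png",W[:,:,::-1])
E
```

```text
t 11.575 tcp [ 0.4329 -0.2866  0.0162] rot [3.141 0.    1.728] w 0.0257 F [-0.3  1.7  6.3]
rotvec [ 0.  0. -0.] then cm [26.61 11.98 -1.58]
```

View pics/g3.png

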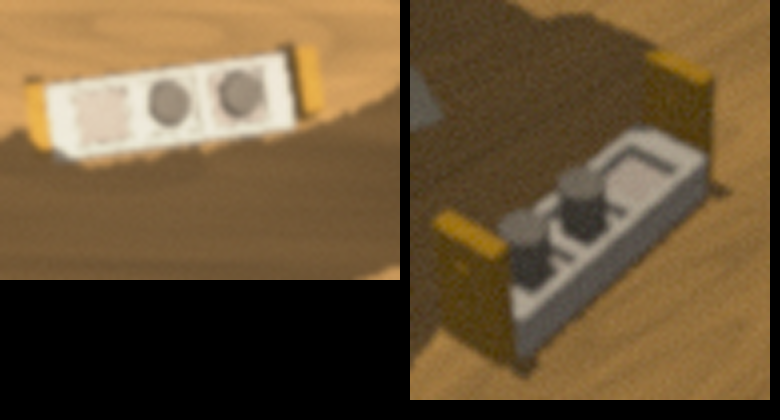

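The first plug stands upright in the right-hand well (top crop 240,93); the left well is empty. Carrying the second plug there.

Emit:
drive_tool(xyz=[[0,0,-2],[0,0,-4],[0,0,-4],[2.6,2,0],[4,2.5,0],[4,2.5,0],[4,2.5,0],[4,2.48,0],[4,0,0],[4,0,0],[0,0,0],[0,0,3],[0,0,2],[0,0,2],[0,0,1],[0,0,0.4],[0,0,0],[0,0,0]], rot=[[0,0,0],[0,0,0],[0,0,0],[0,0,0],[0,0,0],[0,0,0],[0,0,0],[0,0,0],[0,0,0],[0,0,0],[0,0,0],[0,0,0],[0,0,0],[0,0,0],[0,0,0],[0,0,0],[0,0,0],[0,0,0]], jaw=[200,200,200,200,200,200,200,200,200,200,200,200,200,200,200,200,200,200])

```text
t: 13.92
tcp_pos: [0.5099, -0.0051, 0.0324]
tool_rot: [3.141, -0.0, 1.728]
wrist_force: [0.2, 0.3, -0.3]
grip_width: 0.0257
gripper_force: 15.0
```

```bash
python3 - <<'E'
from h import *
plan((.5096,-.0050,.032),1.728)
E
```

```text
t 13.925 tcp [ 0.5099 -0.0051  0.0324] rot [ 3.141 -0.     1.728] w 0.0257 F [ 0.2  0.3 -0.3]
rotvec [ 0.001 -0.    -0.   ] then cm [ 0.02 -0.02  0.04]
```

Emit:
drive_tool(xyz=[[0,0,0],[0,0,0],[0,0,0],[0,0,0],[0,0,0],[0,0,-2],[0,0,-4],[0,0,-4],[0,0,-2],[0,0,0]], rot=[[0,0,0],[0,0,0],[0,0,0],[0,0,0],[0,0,0],[0,0,0],[0,0,0],[0,0,0],[0,0,0],[0,0,0]], jaw=[200,90,90,90,90,90,90,90,90,90])

```text
t: 15.18
tcp_pos: [0.5103, -0.0048, 0.1531]
tool_rot: [3.139, -0.001, 1.728]
wrist_force: [0.6, -0.3, -0.2]
grip_width: 0.0607
gripper_force: 0.0
```

```bash
python3 - <<'E'
from h import *
plan((.454,.305,.013),3.18)
E
```

```text
t 15.175 tcp [ 0.5103 -0.0048  0.1531] rot [ 3.139e+00 -1.000e-03  1.728e+00] w 0.0607 F [ 0.6 -0.3 -0.2]
rotvec [ 3.000e-03  1.000e-03 -1.452e+00] then cm [ 4.43 31.17 14.01]
```

Emit:
drive_tool(xyz=[[0,0,0],[0,0,0],[0,0,0],[0,0,0],[0,0,0],[0,0,0],[0,0,0],[0,0,0],[0.5,3,0],[0.7,5,0],[0.7,5,0],[0.7,5,0],[0.7,5,0],[0.7,5,0],[0.43,3.17,0],[0,0,3],[0,0,3],[0,0,2],[0,0,0]], rot=[[0,0,-0.1815],[0,0,-0.1815],[0,0,-0.1815],[0,0,-0.1815],[0,0,-0.1815],[0,0,-0.1815],[0,0,-0.1815],[0,0,-0.1815],[0,0,0],[0,0,0],[0,0,0],[0,0,0],[0,0,0],[0,0,0],[0,0,0],[0,0,0],[0,0,0],[0,0,0],[0,0,0]], jaw=[90,90,90,90,90,90,90,90,90,90,90,90,90,90,90,90,90,90,90])

```text
t: 17.55
tcp_pos: [0.4521, 0.3036, 0.0698]
tool_rot: [-3.139, -0.003, -3.104]
wrist_force: [-0.2, -0.7, 1.0]
grip_width: 0.061
gripper_force: 0.0
```

```bash
python3 - <<'E'
from h import *
plan((.454,.305,.013),3.18)
t=cam("top");s=cam("scene")
W=np.zeros((600,790,3),np.uint8)
W[:280,:400]=cv2.resize(t["color"][195:265,265:365],None,fx=4,fy=4,interpolation=2)
W[:320,410:790]=cv2.resize(s["color"][120:200,330:425],None,fx=4,fy=4,interpolation=2)
W[290:590,:360]=cv2.resize(s["color"][175:275,210:330],None,fx=3,fy=3,interpolation=2)
cv2.imwrite("pics/g4.png",W[:,:,::-1])
E
```

```text
t 17.55 tcp [0.4521 0.3036 0.0698] rot [-3.139e+00 -3.000e-03 -3.104e+00] w 0.061 F [-0.2 -0.7  1. ]
rotvec [-0.003 -0.003 -0.   ] then cm [-0.2   0.13  5.68]
```

View pics/g4.png

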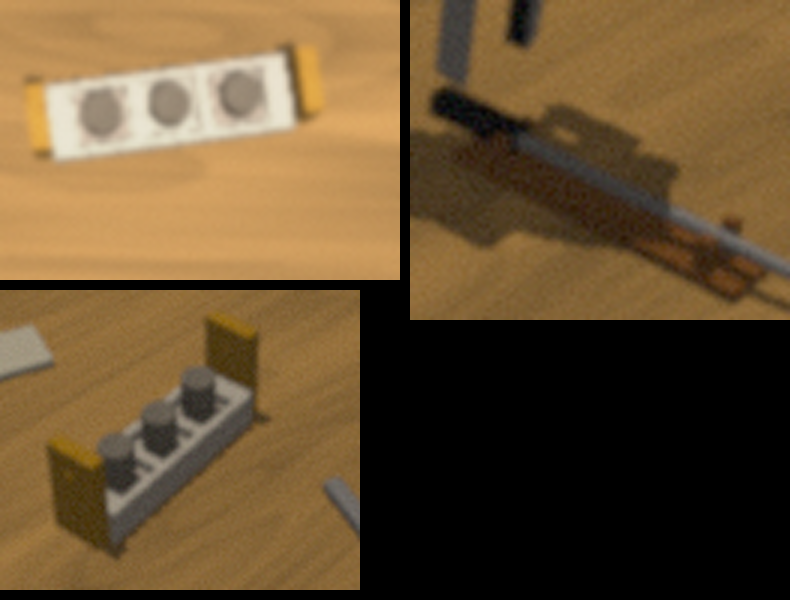

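Three plugs stand upright in the carrier; the fingers straddle the handle above it (right crop 480,90). Descending and gripping.

Emit:
drive_tool(xyz=[[-0.2,0.13,0],[0,0,2],[0,0,2],[0,0,1.2],[0,0,0.45],[0,0,0],[0,0,0],[0,0,0],[0,0,0],[0,0,0],[0,0,0],[0,0,0],[0,0,0],[0,0,0]], rot=[[0,0,0],[0,0,0],[0,0,0],[0,0,0],[0,0,0],[0,0,0],[0,0,0],[0,0,0],[0,0,0],[0,0,0],[0,0,0],[0,0,0],[0,0,0],[0,0,0]], jaw=[90,90,90,90,90,90,220,220,220,220,220,220,220,220], grip_force=50)

```text
t: 19.4
tcp_pos: [0.4553, 0.3061, 0.0155]
tool_rot: [-3.142, -0.0, -3.103]
wrist_force: [0.7, 0.2, 1.9]
grip_width: 0.0177
gripper_force: 50.0
```

```bash
python3 - <<'E'
from h import *
plan((.454,.305,.013),3.18)
E
```

```text
t 19.4 tcp [0.4553 0.3061 0.0155] rot [-3.142 -0.    -3.103] w 0.0177 F [0.7 0.2 1.9]
rotvec [-0. -0. -0.] then cm [ 0.13 -0.1   0.25]
```

Emit:
drive_tool(xyz=[[0,0,-1],[0,0,-2],[0,0,-3],[0,0,-3],[0,0,-1.5],[0,0,0],[0,0,0],[0,0,0],[0,0,0],[0,0,0],[0,0,0],[0,0,0],[0,0,0],[0,0,0],[0,0,0],[0,0,0],[0,0,0],[0,0,0],[0,0,0],[0,0,0]], rot=[[0,0,0],[0,0,0],[0,0,0],[0,0,0],[0,0,0],[0,0,0.06],[0,0,0.12],[0,0,0.12],[0,0,0.12],[0,0,0.12],[0,0,0.12],[0,0,0.12],[0,0,0.12],[0,0,0.12],[0,0,0.12],[0,0,0.12],[0,0,0.12],[0,0,0.12],[0,0,0.072],[0,0,0]], jaw=[220,220,220,220,220,220,220,220,220,220,220,220,220,220,220,220,220,220,220,220])

```text
t: 21.9
tcp_pos: [0.455, 0.306, 0.1202]
tool_rot: [-3.141, 0.001, 1.608]
wrist_force: [-0.5, -0.0, -1.0]
grip_width: 0.0177
gripper_force: 50.0
```

```bash
python3 - <<'E'
from h import *
plan((.4603,.3061,.0535),1.728)
t=cam("top");s=cam("scene")
p=r.get_state()["tcp_pos"]
tip=np.array([p[0]+.249*.1565,p[1]-.249*.9877,p[2]+.0105]);print("exp tip",tip,proj(t,tip),proj(s,tip))
u,v=proj(t,tip).astype(int);a,b=proj(s,tip).astype(int);print(u,v,a,b)
W=np.zeros((600,800,3),np.uint8)
W[:300,:600]=cv2.resize(t["color"][v-30:v+30,u-80:u+40],None,fx=5,fy=5,interpolation=2)
W[300:600,:600]=cv2.resize(s["color"][b-30:b+30,a-40:a+80],None,fx=5,fy=5,interpolation=2)
cv2.imwrite("pics/g5.png",W[:,:,::-1])
E
```

```text
t 21.9 tcp [0.455  0.306  0.1202] rot [-3.141e+00  1.000e-03  1.608e+00] w 0.0177 F [-0.5 -0.  -1. ]
rotvec [-0.     0.001 -0.12 ] then cm [-0.07  0.52  6.67]
exp tip [0.49412184 0.06010883 0.13084929] [262.39403468 225.3673843 ] [292.97984699 158.92751853]
262 225 292 158
```

View pics/g5.png

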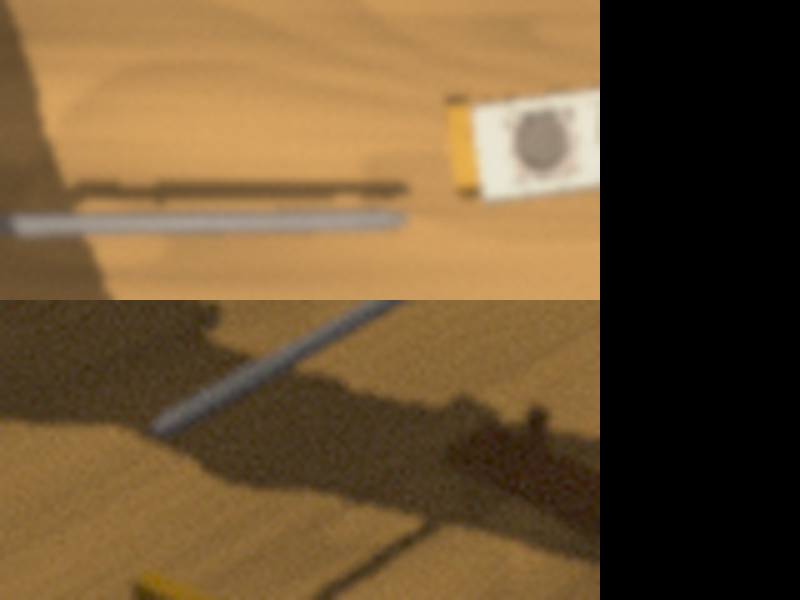

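The nose is at top crop (405,218) and scene crop (155,435), roughly level. I overshot the yaw by 0.12, so I'll correct that, lower to hole height with the nose still clear, and measure the rod line in both views.

Emit:
drive_tool(xyz=[[0,0,0],[0.9,0.5,0],[0,0,2.5],[0,0,2.5],[0,0,1.67],[0,0,0],[0,0,0]], rot=[[0,0,-0.06],[0,0,-0.06],[0,0,0],[0,0,0],[0,0,0],[0,0,0],[0,0,0]], jaw=[220,220,220,220,220,220,220])

```text
t: 22.88
tcp_pos: [0.4598, 0.3156, 0.0544]
tool_rot: [3.141, -0.0, 1.728]
wrist_force: [1.0, 0.2, -1.5]
grip_width: 0.0179
gripper_force: 50.0
```

```bash
python3 - <<'E'
from h import *
plan((.4603,.3061,.0535),1.728)
t=cam("top");s=cam("scene")
p=r.get_state()["tcp_pos"];d=np.array([.1565,-.9877,0])
W=np.zeros((600,800,3),np.uint8)
def L(f,q):return proj(f,p+d*q+[0,0,.0105])
u,v=L(t,.249).astype(int);a,b=L(s,.249).astype(int);print("tip px",L(t,.249),L(s,.249),"org",(u-80,v-30),(a-40,b-30))
W[:300,:600]=cv2.resize(t["color"][v-30:v+30,u-80:u+40],None,fx=5,fy=5,interpolation=2)
W[300:600,:600]=cv2.resize(s["color"][b-30:b+30,a-40:a+80],None,fx=5,fy=5,interpolation=2)
cv2.imwrite("pics/g6.png",W[:,:,::-1])
# cross profiles: pixel offset of rod centre from expected, along the image normal
for n,f in(("top",t),("scene",s)):
    I=f["color"].astype(float);w=I[:,:,0]-I[:,:,2]
    n0=L(f,.24)-L(f,.1);n0/=np.linalg.norm(n0);nn=np.array([-n0[1],n0[0]])
    for q in(.08,.12,.16,.20,.225):
        c=L(f,q);k=np.arange(-7,7.01,.5)
        P=np.float32([c+nn*x+n0*m for m in(-3,-2,-1,0,1,2,3) for x in k]).reshape(7,-1,2)
        pr=cv2.remap(w.astype(np.float32),P[:,:,0],P[:,:,1],1).mean(0)
        g=np.clip((np.percentile(pr,70)-pr),0,None);g[g<.5*g.max()]=0
        print(n,q,"off",round((g*k).sum()/g.sum(),2),pr.round().astype(int).tolist()[::2])
E
```

```text
t 22.875 tcp [0.4598 0.3156 0.0544] rot [ 3.141 -0.     1.728] w 0.0179 F [ 1.   0.2 -1.5]
rotvec [ 0.001 -0.    -0.   ] then cm [-0.95 -0.1   0.09]
tip px [260.00224714 225.85802373] [296.95939904 182.53679325] org (np.int64(180), np.int64(195)) (np.int64(256), np.int64(152))
top 0.08 off -0.68 [98, 96, 90, 75, 51, 31, 22, 22, 33, 57, 79, 85, 86, 86, 85]
top 0.12 off -0.71 [110, 108, 101, 81, 54, 31, 22, 23, 36, 64, 93, 105, 107, 107, 106]
top 0.16 off -0.5 [116, 115, 107, 90, 63, 36, 24, 24, 36, 64, 93, 105, 108, 108, 107]
top 0.2 off -0.48 [115, 115, 108, 91, 65, 39, 25, 24, 36, 64, 92, 105, 109, 111, 111]
top 0.225 off -0.49 [115, 113, 106, 90, 65, 39, 26, 25, 37, 67, 97, 109, 111, 111, 112]
scene 0.08 off -0.05 [42, 41, 44, 42, 36, 20, 9, 9, 12, 23, 37, 46, 51, 50, 56]
scene 0.12 off 0.14 [40, 39, 41, 41, 35, 19, 10, 9, 12, 19, 31, 41, 41, 40, 40]
scene 0.16 off 0.42 [83, 82, 77, 74, 64, 39, 15, 7, 14, 23, 35, 44, 42, 41, 40]
scene 0.2 off -0.03 [77, 76, 77, 76, 63, 38, 13, 9, 18, 40, 64, 78, 79, 79, 82]
scene 0.225 off -0.07 [78, 77, 79, 77, 65, 36, 12, 9, 19, 43, 69, 80, 80, 78, 79]
```

View pics/g6.png

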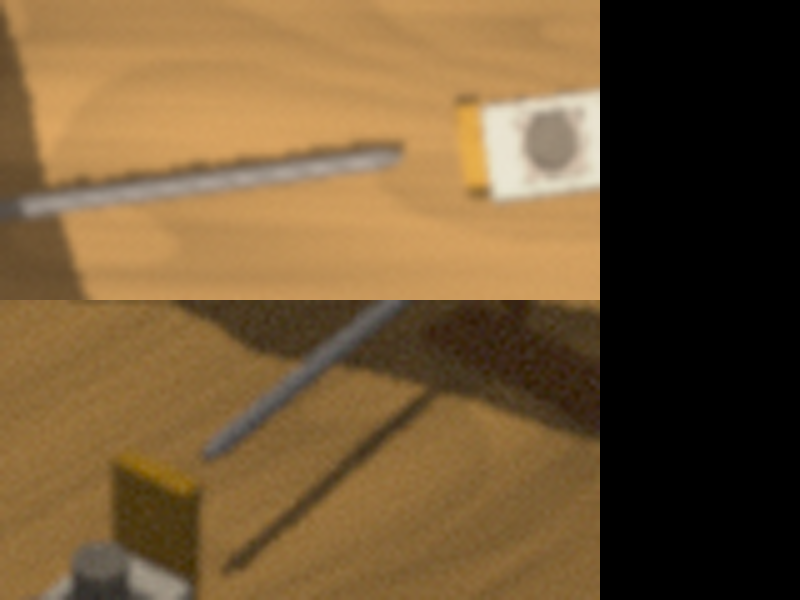

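The nose now points at the left bushing (tip near top crop 400,157 and scene crop 210,457), and the rod is level to within 1 mm. Next I'll check the scene camera bias against the block's corners.

```bash
python3 - <<'E'
from h import *
t=cam("top");s=cam("scene")
c=np.array([.5165,-.0485,0]);ex=np.array([.9877,.1565,0]);ey=np.array([-.1565,.9877,0])
for f,n,o in((s,"scene",(256,152)),(t,"top",(180,195))):
    for x in(-.02,.02):
        for y in(.078,.09):
            q=proj(f,c+ex*x+ey*y+[0,0,.078]);print(n,x,y,q.round(1),"crop",((q-o)*5+2).round(0))
E
```

```text
scene -0.02 0.078 [278.1 183.4] crop [112. 159.]
scene -0.02 0.09 [281.4 180.8] crop [129. 146.]
scene 0.02 0.078 [292.8 190.4] crop [186. 194.]
scene 0.02 0.09 [296.1 187.7] crop [203. 180.]
top -0.02 0.078 [277.8 231.6] crop [491. 185.]
top -0.02 0.09 [272.9 232.3] crop [466. 188.]
top 0.02 0.078 [275.6 215.4] crop [480. 104.]
top 0.02 0.09 [270.7 216.1] crop [456. 107.]
```

Emit:
drive_tool(xyz=[[0,-0.13,0.13],[0,0,0],[-1,0,0],[-1,0,0],[-0.6,0,0],[-0.5,0,0],[-0.5,0,0],[-0.5,0,0],[-0.5,0,0],[0,0,0]], rot=[[0,0,0],[0,0,0],[0,0,0],[0,0,0],[0,0,0],[0,0,0],[0,0,0],[0,0,0],[0,0,0],[0,0,0]], jaw=[220,220,220,220,220,220,220,220,220,220])

```text
t: 24.32
tcp_pos: [0.4654, 0.2695, 0.0525]
tool_rot: [-3.142, 0.0, 1.727]
wrist_force: [-0.2, 0.2, -0.5]
grip_width: 0.0176
gripper_force: 50.0
```

```bash
python3 - <<'E'
from h import *
p=r.get_state()["tcp_pos"]
q=np.dot(p[:2]-[.5165,-.0485],[-.1565,.9877]);l=np.dot(p[:2]-[.5165,-.0485],[.9877,.1565])
plan((.4925,.1,.053),1.728);print("carrier y,x",q,l,"tip",q-.249, r.get_state()["moment"])
E
```

```text
t 24.325 tcp [0.4654 0.2695 0.0525] rot [-3.142  0.     1.727] w 0.0176 F [-0.2  0.2 -0.5]
rotvec [-0.     0.    -0.001] then cm [-17.16   0.03  -0.05]
carrier y,x 0.32207468198065453 -0.0007388086531013458 tip 0.07307468198065453 [0.00881331 0.08905675 0.0109943 ]
```

Emit:
drive_tool(xyz=[[-0.5,0,-0.05],[-1,0,0],[-1,0,0],[-1,0,0],[-1,0,0],[-1,0,0],[-1,0,0],[-1,0,0],[-1,0,0],[-1,0,0],[-1,0,0],[-1,0,0],[-0.5,0,0],[0,0,0]], rot=[[0,0,0],[0,0,0],[0,0,0],[0,0,0],[0,0,0],[0,0,0],[0,0,0],[0,0,0],[0,0,0],[0,0,0],[0,0,0],[0,0,0],[0,0,0],[0,0,0]], jaw=[220,220,220,220,220,220,220,220,220,220,220,220,220,220])

```text
t: 26.08
tcp_pos: [0.4841, 0.1511, 0.053]
tool_rot: [3.142, 0.0, 1.727]
wrist_force: [-0.8, -0.7, -0.4]
grip_width: 0.0174
gripper_force: 50.0
```

```bash
python3 - <<'E'
from h import *
p=r.get_state()["tcp_pos"]
q=np.dot(p[:2]-[.5165,-.0485],[-.1565,.9877]);l=np.dot(p[:2]-[.5165,-.0485],[.9877,.1565])
plan((.4925,.1,.053),1.728);print("carrier y,x",q,l,"tip",q-.249, r.get_state()["moment"])
t=cam("top");s=cam("scene")
d=np.array([.1565,-.9877,0]);L=lambda f,x:proj(f,p+d*x+[0,0,.0105])
for n,f in(("top",t),("scene",s)):
    I=f["color"].astype(float);n0=L(f,.24)-L(f,.1);n0/=np.linalg.norm(n0);nn=np.array([-n0[1],n0[0]])
    for x in(.19,.205,.22,.235):
        c=L(f,x);k=np.arange(-9,9.01,1)
        P=np.float32([c+nn*y+n0*m for m in(-1,0,1) for y in k]).reshape(3,-1,2)
        for ch in(0,2):print(n,x,ch,cv2.remap(I[:,:,ch].astype(np.float32),P[:,:,0],P[:,:,1],1).mean(0).round().astype(int).tolist())
E
```

```text
t 26.075 tcp [0.4841 0.1511 0.053 ] rot [3.142 0.    1.727] w 0.0174 F [-0.8 -0.7 -0.4]
rotvec [ 0.     0.    -0.001] then cm [-5.17  0.03 -0.  ]
carrier y,x 0.20215973701210435 -0.0007268582582714399 tip -0.04684026298789565 [0.0058076  0.04996877 0.01233006]
top 0.19 0 [189, 211, 221, 209, 189, 168, 150, 143, 153, 168, 165, 155, 159, 176, 199, 214, 216, 220, 222]
top 0.19 2 [125, 168, 187, 176, 158, 139, 122, 118, 132, 147, 144, 131, 131, 147, 171, 185, 187, 192, 193]
top 0.205 0 [185, 212, 223, 212, 190, 170, 151, 139, 154, 172, 167, 154, 153, 162, 180, 207, 224, 227, 225]
top 0.205 2 [125, 171, 189, 178, 157, 137, 119, 113, 132, 151, 145, 128, 123, 131, 151, 179, 196, 203, 198]
top 0.22 0 [191, 216, 228, 229, 226, 218, 196, 166, 160, 171, 174, 185, 209, 222, 226, 227, 227, 228, 225]
top 0.22 2 [129, 173, 196, 200, 197, 187, 166, 141, 138, 150, 151, 159, 180, 193, 200, 202, 200, 203, 198]
top 0.235 0 [197, 213, 218, 205, 187, 168, 148, 140, 148, 157, 154, 143, 136, 143, 163, 188, 205, 215, 220]
top 0.235 2 [127, 165, 181, 172, 153, 135, 118, 114, 126, 137, 133, 118, 108, 111, 128, 151, 168, 181, 188]
scene 0.19 0 [66, 72, 74, 76, 82, 106, 121, 106, 88, 95, 110, 125, 140, 144, 145, 147, 148, 148, 148]
scene 0.19 2 [53, 57, 59, 62, 69, 87, 102, 91, 79, 85, 94, 88, 73, 59, 58, 58, 59, 59, 61]
scene 0.205 0 [81, 95, 100, 88, 68, 58, 56, 64, 80, 95, 110, 127, 142, 147, 147, 148, 149, 147, 148]
scene 0.205 2 [66, 77, 80, 71, 55, 49, 48, 56, 72, 86, 94, 90, 74, 61, 60, 61, 63, 59, 62]
scene 0.22 0 [55, 57, 61, 60, 56, 55, 60, 65, 79, 97, 109, 125, 139, 148, 149, 147, 147, 146, 148]
scene 0.22 2 [44, 46, 47, 48, 45, 44, 50, 58, 73, 88, 94, 89, 73, 64, 59, 59, 62, 59, 60]
scene 0.235 0 [95, 106, 101, 91, 91, 107, 118, 101, 89, 97, 112, 125, 141, 150, 150, 148, 149, 148, 149]
scene 0.235 2 [78, 88, 84, 75, 76, 89, 100, 88, 80, 89, 96, 89, 74, 65, 62, 60, 61, 61, 62]
```

Emit:
drive_tool(xyz=[[-1,0,0],[-1,0,0],[-0.5,0,0],[-0.5,0,0],[-0.5,0,0],[-0.5,0,0],[-0.5,0,0],[-0.5,0,0],[-0.5,0,0],[-0.5,0,0],[-0.5,0,0],[0,0,0],[0,0,0],[0,0,0]], rot=[[0,0,0],[0,0,0],[0,0,0],[0,0,0],[0,0,0],[0,0,0],[0,0,0],[0,0,0],[0,0,0],[0,0,0],[0,0,0],[0,0,0],[0,0,0],[0,0,0]], jaw=[220,220,220,220,220,220,220,220,220,220,220,220,220,220])

```text
t: 27.92
tcp_pos: [0.4942, 0.0874, 0.053]
tool_rot: [-3.142, -0.0, 1.728]
wrist_force: [0.5, 0.4, 1.0]
grip_width: 0.0173
gripper_force: 50.0
```

```bash
python3 - <<'E'
from h import *
plan((.4925,.1,.053),1.728)
t=cam("top");s=cam("scene")
W=np.zeros((600,790,3),np.uint8)
W[:280,:560]=cv2.resize(t["color"][190:260,225:365],None,fx=4,fy=4,interpolation=2)
W[290:590,:480]=cv2.resize(s["color"][165:265,190:350],None,fx=3,fy=3,interpolation=2)
cv2.imwrite("pics/g7.png",W[:,:,::-1])
E
```

```text
t 27.925 tcp [0.4942 0.0874 0.053 ] rot [-3.142 -0.     1.728] w 0.0173 F [0.5 0.4 1. ]
rotvec [-0. -0.  0.] then cm [ 1.27  0.03 -0.  ]
```

View pics/g7.png

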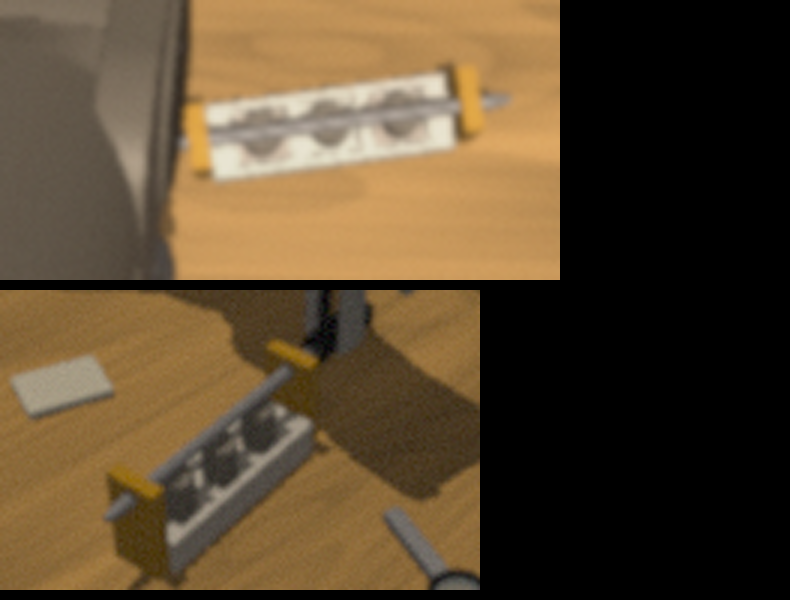

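The rod spans both bushings; its nose stands out well past the second one (top crop 508,99; scene crop 108,517), and the plugs are still in place. Handing in.

```bash
python3 -c "
from rig import r
print(r.sign_off())"
```

```text
the job is handed in; nothing more can be done
None
```

The job is handed in: both plugs stand upright in the empty wells, and the rod runs through both bushings, still gripped, with its nose an estimated 16 mm or more past the second one. It took about 28 s with no sign of heavy contact, but `r.sign_off()` gave no verdict.

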